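# Refit the push-and-hold knob of a gas hob

### The arm

A 6-joint arm with a two-finger parallel gripper is mounted at the origin on the work surface. World frame = base frame: x ahead of the robot, y to its left, z up, the work surface at z = 0. Lengths are in mm, angles in degrees, forces in N, time in s.
With the tool pointing down it reaches from about 350 to 850 mm from the base axis. Payload 8.1 kg.
Tool frame: the origin (TCP) lies at the very end of the fingers, on their centre line; the grasp point (between the pads) lies 19 mm behind it (r.grip_point_offset is the distance from the TCP to the grasp point, in mm); z points along the fingers, y is the line along which they close (so a half turn about z gives the same grasp; the last joint's range is limited). The gripper opens to 85 mm and grips with 20 to 120 N. Pads are 22 mm wide; open, the fingers measure 114 mm over their backs; the gripper's body (76 mm by 85 mm) begins 54 mm behind the grasp point. The pads swing forward as they close: fully open they stand 13 mm farther back than shut.
Start: joints at [-71.643, 7.471, 85.268, -0, 87.261, -4.893], TCP at [236.872, -551.268, 231.292] pointing down, gripper open.
Joint ranges: [-169.43, 169.43], [-51.17, 129.36], [1.28, 143.12], [-76.62, 256.62], [0, 156.53], [-152.29, 152.29]. Speed limits (degrees/s): [136.94, 136.94, 159.86, 180, 180, 180].

### API

Orientations are given as [roll, pitch, yaw] about the fixed x, y, z axes, in that order (R = Rz(yaw) Ry(pitch) Rx(roll)).
In Python, from bench import status, eyes, r gives the robot as it stands.
- The arm moves only by the shell command python3 -m handwheel 'ROWS' [FORCE]. ROWS is a JSON object whose one key "series" holds a list that holds one entry, the list of rows, each a list of 7 numbers: the shift along the tool's x, y, z in cm, then the turn, a rotation vector about the tool's x, y, z in rad, then the opening, from 0 (shut) to 1 (fully open). In form: {"series": [[[tx, ty, tz, rx, ry, rz, claw], ...]]}. A call has 1 to 12 rows; each row is the pose to reach, as a shift and turn from the pose commanded when the call began, along the tool's axes at that moment; what a row does not reach only later rows make up. A row lasts 1/8 s, in which the tool goes at most 62.5 mm and 10.7 degrees, less where a joint would pass 70% of its speed; a pose out of reach is approached as far as the arm can. A call with a gripper value outside its range is refused whole. The fingers move at their own pace and stop on an object; FORCE is the grip in N (left out, the last holds). Time passes only in rows, so rows that repeat a pose let the fingers close. It gives the time, the measured TCP pose, the force, the opening and the grip force at its end, in the units of the state.
- status.sense(): the state, without advancing time (a new reading comes with each control period).
- eyes.snapshot(name): name is "side" or "top" or "wrist"; returns a dict with "img" (400x640x3 uint8, red, green, blue), "mtx" (3x3 intrinsics, pixels), "R" (3x3) and "t" (3): a world point X has camera coordinates R X + t. Camera axes: x right, y down, z forward; pixel columns grow to the right and rows downward; lengths in mm; the calibration is good to about 2 mm. A picture is of the moment at which its call begins. There is no depth.
- r.hand_in(): hands the job in; it is judged then, once.
The state is a dict: "time": time; "joint_pos": joint angles; "qd": joint speeds; "joint_efforts": joint torques, N m; "tool_pos": TCP position; "tcp_rot": TCP orientation; "ft_force": force on the tool from outside, world axes, zero at the start; "wrist_torque": the same for the moment, N m; "finger_gap": finger opening in mm; "grip_force": force on a finger pad.
Only numpy, scipy, OpenCV 4.12 (cv2) and the standard library are available. Lean on these libraries where they do the work, as an engineer would, in place of code of your own. Each camera call takes 0.05 s, during which the arm holds its last target. There are 200 camera calls.

### The job

The control knob of the small gas hob is off. Set the steel bezel ring flat on the raised black seat round the D-shaped brass valve stem and let go of it, then take the black knob from the saucer, turn it so that the flat in its bore matches the flat on the stem, and push it fully home. Finish without letting up: the gripper stays on the knob and keeps it pressed down so that the stem is held all the way in against its spring, as for lighting; leave the other things where they stand.

Things in the scene. Friction and masses are not known exactly. Their poses are not given: they have to be found in the camera images.
- hob: Fixed brushed-steel gas hob, 280 (x) x 360 (y) mm, top 85 mm above the work surface. Its burner and cast pan support (bars up to 125 mm above the work surface) stay over 75 mm away from the axis of the control seat. Origin: centre of its underside.
- seat (a point): Control seat of the hob: round black shoulder, diameter 44 mm, standing 4 mm above the hob's flat top, with a round black spigot (diameter 28 mm) that rises 9 mm more from its middle; the brass stem stands out of the spigot. This point is on the seat's axis, on top of the shoulder, 89 mm above the work surface; z up.
- stem (a joint): How far the valve stem is pushed straight down (m): 0 = out (at rest), 0.006 = all the way in. A spring pushes it out: 4 N at 0, rising to 10 N at 0.006, where it meets a firm stop. The stem cannot turn.
- stem_tip (a point): Centre of the top end of the brass valve stem, on its axis; it moves down with the stem. At rest it is 35 mm above the seat point (26 mm above the spigot). The stem has a D section: diameter 12 mm with one flat 1.5 mm from the axis; z points up along the stem, x points from the axis squarely towards the flat. The top 1 mm is chamfered by about 0.5 mm.
- bezel: Steel bezel ring lying flat on the work surface: outer diameter 48 mm, bore 32 mm, 12 mm high, about 50 g. Origin: centre of its underside, z up. It goes over the stem and spigot and rests on the shoulder.
- knob: Black metal cooker knob lying right way up in the saucer, underside 5 mm above the work surface, about 150 g. Round skirt, diameter 44 mm, 17 mm high; above it a straight grip bar 42 mm long, 12 mm thick, from 17 to 36 mm. Origin: centre of its underside; z up; x along the bar towards the end with the white pointer line.
- bore (a point): Centre of the bottom of the D-shaped bore in the knob's underside, 14 mm above the knob's origin, same axes. Bore: diameter 13.4 mm, flat 2.1 mm from the axis on the pointer side (+x): the knob fits only with its x along the x of stem_tip (forced on over 14 degrees askew does not count). Fully home, this point meets stem_tip. Stem all the way in: knob 3 mm clear of the bezel.
- pointer (a point): The white pointer mark at one end of the knob's grip bar: on top of the bar, 36 mm above the knob's underside and 20 mm from its axis, towards its x.
- saucer: White ceramic saucer, diameter 140 mm, rim 18 mm high, flat floor 5 mm thick and about 80 mm across; the knob lies in it. Origin: centre of its underside.
- canister: Glass coffee canister with clamped lid and orange rubber seal, diameter 100 mm, 170 mm high; bystander. Origin: centre of its underside.
- frother: Steel milk frother with black handle and toggle switch, diameter 80 mm, 164 mm high; bystander. Origin: centre of its underside.
- mug: Blue mug, diameter 80 mm, 92 mm high; bystander. Origin: centre of its underside.
- moka: Aluminium stove-top coffee maker, diameter 90 mm, 178 mm high; bystander. Origin: centre of its underside.
- stirrer: Wooden stirrer 190 mm long, 5 mm thick, lying flat; bystander. Origin: middle of its underside, x along it.
- scoop: Small grey plastic scoop, bowl diameter 44 mm, 26 mm high, handle 85 mm to -x; bystander. Origin: centre of the bowl's underside.
Things that resemble listed ones, but are neither listed nor needed, are in the scene too. Of the things shaped like the knob, the black one is meant.

How it is judged (in metres and radians):
On the way, in this order (a step that is already met when the one before it is completed fails the run):
1. the bezel ring rests flat on the shoulder of the seat and has been let go (horizontal distance between bezel and seat below 0.004 m and z of bezel in the frame of seat between -0.002 and 0.002 m and angle between bezel's own z axis and vertical below 0.08 rad and contact force between the fingers and bezel below 0.2 N), for 0.2 s.
2. the knob is fully home on the stem, flat to flat (horizontal distance between knob and stem_tip below 0.002 m and z of knob in the frame of stem_tip below -0.0115 m and angle between the x axis of knob and the x axis of stem_tip, either way round below 0.25 rad and x of pointer in the frame of stem_tip above 0.015 m and angle between knob's own z axis and vertical below 0.1 rad and horizontal distance between bezel and seat below 0.004 m and z of bezel in the frame of seat between -0.002 and 0.002 m and angle between bezel's own z axis and vertical below 0.08 rad), for 0.1 s.
At the end, for the whole second after the job is handed in: Ring flat on the shoulder (4 mm off axis, 2 mm height); knob on the stem 11.5 of 14 mm deep or more, flat to flat (0.25 rad), upright; the gripper bears on the knob (over 3 N) and holds the stem in by over 4.5 of its 6 mm, at rest (all of step 2 and value of joint stem above 0.0045 m and contact force between the fingers and knob above 3 N and contact force between knob and stem above 4 N and linear speed of knob below 0.02 m/s); the arm keeps its last pose, push and grip.
It fails at once if a bystander (canister, frother, mug, coffee maker, stirrer, scoop) is shoved by more than 30 mm (distance of any of canister, frother, mug, moka, stirrer, scoop from where it was at the start of the episode above 0.03 m).
It fails at once if the saucer is shoved by more than 50 mm (distance of saucer from where it was at the start of the episode above 0.05 m).
It also fails if it takes over 64 s, if anything falls off the work surface, if the arm or the gripper's body presses on something with over 40 N, if the wrist force passes 120 N, or if a joint passes its speed limit or range.

## Working session

There is one attempt and no reset: what is moved stays moved. The work goes in short steps, Python scripts to look and compute and a shell command to move; the robot and the scene stay as the last step left them, time stands still between calls to the robot, and variables do not carry over. Pictures are saved under pics/ and viewed, at most 10 in all, crops included, and the job is handed in when it is done.

```bash
ls; mkdir -p pics; python3 - <<'E'
from bench import status, eyes, r
import cv2,json
import numpy as np
s=status.sense(); print({k:np.round(v,3).tolist() for k,v in s.items()})
for n in ("top","side"):
    d=eyes.snapshot(n); cv2.imwrite(f"pics/{n}0.png",d["img"][:,:,::-1]); 
    print(n,np.round(d["mtx"],1).tolist(),np.round(d["R"],3).tolist(),np.round(d["t"],1).tolist())
    np.savez(f"pics/{n}0.npz",**d)
E
```

```text
pics
{'time': 0.0, 'joint_pos': [-71.641, 7.515, 85.33, 0.0, 87.262, -4.891], 'qd': [0.067, -0.017, 0.023, 0.124, -0.002, 0.031], 'joint_efforts': [0.002, -56.94, -50.055, -0.0, 0.015, 0.0], 'tool_pos': [236.709, -550.726, 230.233], 'tcp_rot': [-179.893, -0.009, 23.25], 'ft_force': [0.963, 0.289, 0.309], 'wrist_torque': [-0.022, 0.019, -0.011], 'grip_force': 0.0, 'finger_gap': 85.214}
top [[386.4, 0.0, 326.2], [0.0, 386.4, 205.2], [0.0, 0.0, 1.0]] [[0.02, -1.0, 0.011], [-0.991, -0.022, -0.129], [0.129, -0.008, -0.992]] [-6.7, 576.7, 1495.1]
side [[392.0, 0.0, 318.7], [0.0, 392.0, 195.7], [0.0, 0.0, 1.0]] [[0.965, -0.261, -0.02], [-0.151, -0.493, -0.857], [0.213, 0.83, -0.515]] [-533.1, 161.6, 1100.0]
```

View pics/top0.png

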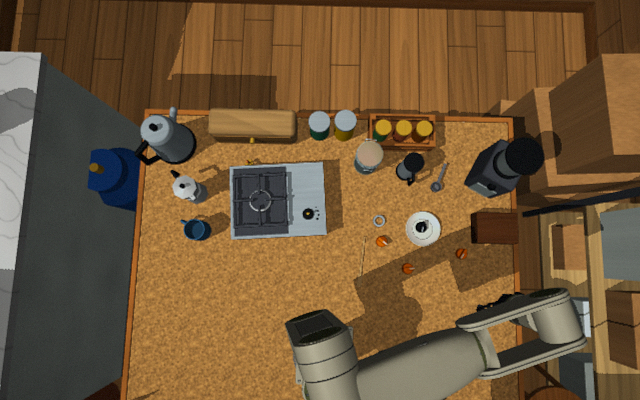

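View pics/side0.png

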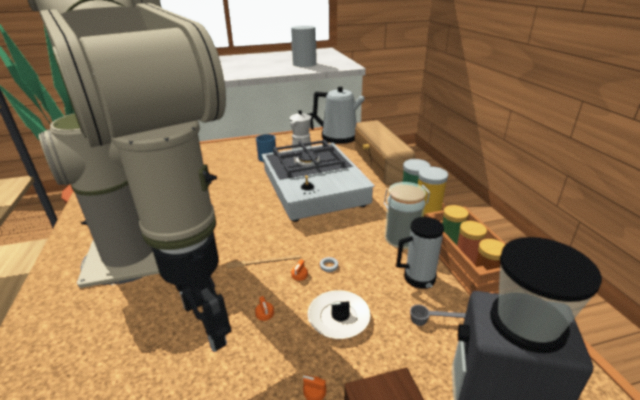

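Top view: seat/stem ≈(308,213), ring (379,221), saucer with black knob (423,228); orange decoys at (381,241), (407,268) and (461,253). Side view: stem (307,185), ring (329,265), knob (341,311).

```bash
cat > h.py <<'E'
import numpy as np, cv2
from scipy.spatial.transform import Rotation as Ro
from bench import status, eyes, r
def P(d): return d["mtx"]@np.c_[d["R"],d["t"]]
def tri(views):   # [(d,(u,v)),...] -> point
    A=[]
    for d,(u,v) in views:
        p=P(d); A+= [u*p[2]-p[0], v*p[2]-p[1]]
    A=np.array(A); A/=np.linalg.norm(A[:,:3],axis=1)[:,None]
    return np.linalg.lstsq(A[:,:3],-A[:,3],rcond=None)[0]
def proj(d,X):
    q=P(d)@np.append(X,1); return q[:2]/q[2]
def onz(d,uv,z):
    C=-d["R"].T@d["t"]; v=d["R"].T@np.linalg.inv(d["mtx"])@[*uv,1]
    return C+v*(z-C[2])/v[2]
def load(n): return dict(np.load(f"pics/{n}.npz"))
def snap(n,name):
    d=eyes.snapshot(n); np.savez(f"pics/{name}.npz",**d); cv2.imwrite(f"pics/{name}.png",d["img"][:,:,::-1]); return d
def move(X,yaw,s=None):
    """shift (cm) and rotvec (rad) in tool axes to reach TCP X, pointing down, x-axis at yaw (deg)"""
    s=s or status.sense(); R=Ro.from_euler('xyz',s["tcp_rot"],degrees=True)
    T=Ro.from_euler('xyz',[180,0,yaw],degrees=True)
    return np.round(R.inv().apply(np.array(X)-s["tool_pos"])/10,3), np.round((R.inv()*T).as_rotvec(),4)
def st():
    s=status.sense(); print({k:np.round(s[k],2).tolist() for k in ("time","tool_pos","tcp_rot","ft_force","finger_gap","grip_force","joint_pos")}); return s
E
python3 - <<'E'
from h import *
t,s=load("top0"),load("side0")
for n,a,b in (("stem",(308,213),(307,184)),("ring",(379,221),(329,265)),("knob",(423,228),(341,310))):
    print(n,tri([(t,a),(s,b)]).round(1), onz(t,a,{"stem":110,"ring":8,"knob":30}[n]).round(1))
d=eyes.snapshot("wrist"); S=status.sense()
Rt=Ro.from_euler('xyz',S["tcp_rot"],degrees=True).as_matrix()
C=-d["R"].T@d["t"]; print("cam in tool",(Rt.T@(C-S["tool_pos"])).round(1),"view dir tool",(Rt.T@d["R"].T).round(3).tolist(), d["mtx"][0,0])
print(move([490,-200,300],0))
E
```

```text
stem [537.1  74.6  93.8] [536.1  73.9 110. ]
ring [ 522.6 -209.7    3.1] [ 521.  -208.8    8. ]
knob [ 498.1 -383.1   22.1] [ 494.9 -380.4   30. ]
cam in tool [  79.     0.8 -142.7] view dir tool [[-0.001, -0.952, -0.306], [1.0, -0.001, -0.001], [0.0, -0.306, 0.952]] 326.17056518229606
(array([ 37.121, -22.252,  -6.917]), array([-1.400e-03,  2.000e-04,  4.057e-01]))
```

```bash
python3 -c "
from h import *
print(move([560,-295,260],0))"
```

```text
(array([ 39.803, -10.755,  -2.933]), array([-1.400e-03,  2.000e-04,  4.057e-01]))
```

```bash
python3 -m handwheel '{"series": [[[13,-3.5,-1,0,0,0.135,1],[26,-7,-2,0,0,0.27,1],[39.8,-10.75,-2.9,0,0,0.406,1],[39.8,-10.75,-2.9,0,0,0.406,1],[39.8,-10.75,-2.9,0,0,0.406,1],[39.8,-10.75,-2.9,0,0,0.406,1],[39.8,-10.75,-2.9,0,0,0.406,1],[39.8,-10.75,-2.9,0,0,0.406,1],[39.8,-10.75,-2.9,0,0,0.406,1]]]}' && python3 -c "
from h import *
st(); snap('wrist','w1')"
```

```text
time: 1.27
tool_pos: [559.6, -295.5, 259.7]
tcp_rot: [-180.0, 0.1, 0.0]
ft_force: [0.2, 0.7, -0.2]
finger_gap: 85.5
grip_force: 0.0
{'time': 1.27, 'tool_pos': [559.64, -295.53, 259.74], 'tcp_rot': [-179.99, 0.06, 0.01], 'ft_force': [0.16, 0.71, -0.23], 'finger_gap': 85.51, 'grip_force': 0.0, 'joint_pos': [-32.46, 12.05, 77.22, -0.03, 90.79, 57.53]}
```

View pics/w1.png

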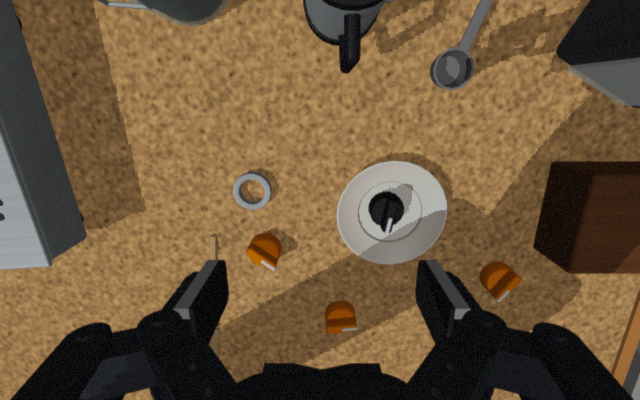

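Wrist view 1 (up = +x, right = −y): ring (252,191), black knob in saucer (387,210), its white pointer at (389,226), i.e. toward −x. Now a nearer second view.

```bash
python3 -c "
from h import *
d=load('w1')
for u,z in (((252,191),6),((387,207),36),((389,226),41)): print(onz(d,u,z).round(1))
print(move([460,-300,170],0))"
```

```text
[ 522.6 -207.9    6. ]
[ 511.5 -373.9   36. ]
[ 489.1 -376.6   41. ]
(array([-9.924,  0.408,  8.996]), array([-0.0001,  0.0009, -0.001 ]))
```

```bash
python3 -m handwheel '{"series": [[[-5,0,5,0,0,0,1],[-9,0,10,0,0,0,1],[-9,0,10,0,0,0,1],[-9,0,10,0,0,0,1],[-9,0,10,0,0,0,1]]]}' && python3 - <<'E'
from h import *
st(); d=snap('wrist','w2'); 
for k,z in (((521.6,-208),6),((508,-375.5),36)): print(proj(d,[*k,z]).round())
a=proj(d,[521.6,-208,6]).astype(int); b=proj(d,[508,-375.5,36]).astype(int)
w1=load('w1')
def crop(d,c,h=45,k=400): 
    c=np.array(c); im=d["img"][max(c[1]-h,0):c[1]+h,c[0]-h:c[0]+h,::-1]; return cv2.resize(im,(k,k),interpolation=cv2.INTER_CUBIC), c-h
i1,o1=crop(d,a,50); i2,o2=crop(d,b,50); print(o1,o2)
cv2.imwrite("pics/c1.png",np.hstack([i1,i2]))
E
```

```text
time: 1.95
tool_pos: [472.1, -297.0, 163.2]
tcp_rot: [179.8, -0.2, -0.0]
ft_force: [0.1, -0.4, 0.3]
finger_gap: 85.3
grip_force: 0.0
{'time': 1.95, 'tool_pos': [472.06, -296.99, 163.22], 'tcp_rot': [179.83, -0.24, -0.04], 'ft_force': [0.11, -0.37, 0.27], 'finger_gap': 85.34, 'grip_force': 0.0, 'joint_pos': [-37.45, 3.07, 97.14, 0.01, 79.5, 52.59]}
[222. 130.]
[415. 150.]
[171  80] [364 100]
```

View pics/c1.png

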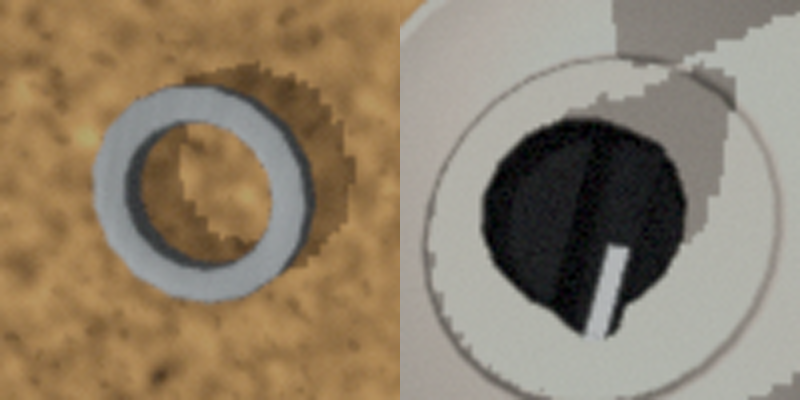

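The crop shows the ring's top face centred at about (221,128) in the full image. The knob skirt centre is at (410,154), and its pointer line runs from (418,161) to (413.5,184.5).

```bash
cat >> h.py <<'E'
def blob(mask,near):
    n,l,s,c=cv2.connectedComponentsWithStats(mask.astype(np.uint8)); k=[i for i in range(1,n) if s[i,4]>12]
    i=min(k,key=lambda i:np.linalg.norm(c[i]-near)); m=(l==i)
    return m,c[i],s[i]
E
python3 - <<'E'
from h import *
w=[load('w1'),load('w2')]
R=[];K=[];Pt=[]
for d,rn,kn,pn in zip(w,((252,191),(221,128)),((387,208),(410,154)),((389,226),(416,173))):
    im=d["img"].astype(int); sat=im.max(2)-im.min(2); br=im.mean(2)
    m,c,s=blob((sat<45)&(br>60),rn) if 0 else blob((im[:,:,2]>im[:,:,0]-8)&(br>50),rn)
    cnt=max(cv2.findContours(m.astype(np.uint8),0,1)[0],key=len); e=cv2.fitEllipse(cnt); R.append((d,e[0])); print("ring",s,np.round(e[0],1),np.round(e[1],1))
    m,c,s=blob(br<55,kn); cnt=max(cv2.findContours(m.astype(np.uint8),0,1)[0],key=len); e=cv2.minEnclosingCircle(cnt); print("knob",s,c.round(1))
    sub=(br>110)&(np.hypot(*np.moveaxis(np.dstack(np.meshgrid(np.arange(640),np.arange(400)))-pn,2,0))<14)
    m,c,s=blob(sub,pn); ys,xs=np.nonzero(m); print("ptr",s,c.round(1)); Pt.append((d,c))
    q=np.array([onz(d,(x,y),41)[:2] for x,y in zip(xs,ys)]); u,sv,vt=np.linalg.svd(q-q.mean(0)); print(" on41",q.mean(0).round(1),"dir",np.degrees(np.arctan2(vt[0,1],vt[0,0])).round(1),"len",np.ptp((q-q.mean(0))@vt[0]).round(1))
print(tri(R).round(1),tri(Pt).round(1))
for d,e in R: print(onz(d,e,8).round(1))
print(onz(w[1],(410,154.5),22),onz(w[1],(220.8,128.2),12))
a,b=[onz(w[1],x,41) for x in((418.25,161.5),(413.5,184.5))]; print(a,b,np.degrees(np.arctan2((b-a)[1],(b-a)[0])))
E
```

```text
ring [233 172  39  37 647] [251.9 190.3] [35.7 37.1]
knob [369 192  35  39 898] [385.7 208.3]
ptr [376 218  27  22 348] [390.3 230.2]
 on41 [ 483.6 -378.6] dir -73.5 len 32.7
ring [ 195  102   55   53 1356] [221.4 127.7] [51.2 55.1]
knob [ 385  130   50   53 1814] [409.3 153. ]
ptr [404 161  26  26 268] [418.7 176.7]
 on41 [ 486.5 -379.1] dir -179.0 len 21.4
[ 523.9 -208.2    7.4] [ 489.6 -375.2   54.5]
[ 524.1 -208.3    8. ]
[ 524.  -208.4    8. ]
[ 501.86125288 -375.57998962   22.        ] [ 523.90981894 -208.96008136   12.        ]
[ 499.31432803 -377.61315662   41.        ] [ 479.73207469 -375.3325392    41.        ] 173.3570604978352
```

```bash
python3 -c "
from h import *
st();print(move([524,-208.3,60],0))"
python3 -m handwheel '{"series": [[[3,-4.5,5,0,0,0,1],[5.3,-8.8,10,0,0,0,1],[5.3,-8.8,10,0,0,0,1],[5.3,-8.8,10,0,0,0,1],[5.3,-8.8,10,0,0,0,1],[5.3,-8.8,10,0,0,0,1]]]}' && python3 -c "
from h import *
st();print(move([524,-208.3,2],0))"
```

```text
{'time': 2.0, 'tool_pos': [472.15, -296.83, 163.13], 'tcp_rot': [179.83, -0.23, -0.02], 'ft_force': [-0.62, 0.76, -0.05], 'finger_gap': 85.75, 'grip_force': 0.0, 'joint_pos': [-37.43, 3.08, 97.13, 0.01, 79.5, 52.59]}
(array([ 5.141, -8.885, 10.308]), array([ 0.0029, -0.004 , -0.0003]))
time: 2.75
tool_pos: [524.1, -209.1, 62.3]
tcp_rot: [179.9, -0.2, -0.1]
ft_force: [0.5, 0.6, -0.9]
finger_gap: 85.5
grip_force: 0.0
{'time': 2.75, 'tool_pos': [524.1, -209.11, 62.33], 'tcp_rot': [179.9, -0.16, -0.08], 'ft_force': [0.47, 0.56, -0.89], 'finger_gap': 85.45, 'grip_force': 0.0, 'joint_pos': [-26.95, 10.2, 100.62, -0.02, 68.99, 63.14]}
(array([-0.028, -0.091,  6.033]), array([ 0.0017, -0.0029, -0.0015]))
```

```bash
python3 -m handwheel '{"series": [[[0,-0.08,3,0,0,0,1],[0,-0.08,5.5,0,0,0,1],[0,-0.08,6,0,0,0,1],[0,-0.08,6,0,0,0,1],[0,-0.08,6,0,0,0,1],[0,-0.08,6,0,0,0,0.3],[0,-0.08,6,0,0,0,0.3],[0,-0.08,6,0,0,0,0.3],[0,-0.08,6,0,0,0,0.3],[0,-0.08,6,0,0,0,0.3]]]}' 30 && python3 -c "
from h import *
st()"
```

```text
time: 4.0
tool_pos: [523.5, -206.7, 1.3]
tcp_rot: [180.0, -0.0, -0.0]
ft_force: [-2.6, 1.1, 6.6]
finger_gap: 46.8
grip_force: 29.8
{'time': 4.0, 'tool_pos': [523.54, -206.73, 1.27], 'tcp_rot': [179.98, -0.04, -0.01], 'ft_force': [-2.63, 1.09, 6.6], 'finger_gap': 46.82, 'grip_force': 29.78, 'joint_pos': [-26.77, 15.17, 102.09, -0.0, 62.69, 63.24]}
```

```bash
python3 -m handwheel '{"series": [[[0,0,-6,0,0,0,0.3],[0,0,-12,0,0,0,0.3],[0,0,-18,0,0,0,0.3],[-2,-6,-22,0,0,0,0.3],[-4,-12,-23,0,0,0,0.3],[-4,-18,-23,0,0,0,0.3],[-4,-24,-23,0,0,0,0.3],[-4,-24.5,-23,0,0,0,0.3],[-4,-24.5,-23,0,0,0,0.3],[-4,-24.5,-23,0,0,0,0.3]]]}' && python3 - <<'E'
from h import *
st(); d=snap('wrist','w3'); 
i=[proj(d,[536.5,74,z]).round() for z in (89,124)]; print(i)
E
python3 -m handwheel '{"series": [[[-2,-4,-2,0,0,0,0.3],[-4,-8,-2,0,0,0,0.3],[-4,-8,-2,0,0,0,0.3],[-4,-8,-2,0,0,0,0.3]]]}' && python3 - <<'E'
from h import *
st(); d=snap('wrist','w4'); d3=load('w3'); ims=[]
for e in (d3,d):
    c=proj(e,[536.5,74,105]).round().astype(int); o=c-40; print(o)
    ims.append(cv2.resize(e["img"][o[1]:o[1]+80,o[0]:o[0]+80,::-1],(400,400),interpolation=cv2.INTER_CUBIC))
cv2.imwrite("pics/c2.png",np.hstack(ims))
E
```

```text
time: 5.25
tool_pos: [483.3, 37.2, 230.2]
tcp_rot: [180.0, 0.0, -0.1]
ft_force: [-0.7, -0.6, -0.0]
finger_gap: 46.7
grip_force: 31.2
{'time': 5.25, 'tool_pos': [483.26, 37.17, 230.16], 'tcp_rot': [179.97, 0.02, -0.08], 'ft_force': [-0.67, -0.6, -0.02], 'finger_gap': 46.72, 'grip_force': 31.16, 'joint_pos': [-1.64, -10.62, 103.15, -0.03, 87.49, 88.44]}
[array([277., 127.]), array([272., 131.])]
time: 5.8
tool_pos: [443.6, 117.3, 250.2]
tcp_rot: [180.0, -0.0, -0.1]
ft_force: [-0.3, -0.6, 0.1]
finger_gap: 46.6
grip_force: 31.2
{'time': 5.8, 'tool_pos': [443.59, 117.27, 250.16], 'tcp_rot': [179.97, -0.0, -0.06], 'ft_force': [-0.33, -0.6, 0.08], 'finger_gap': 46.65, 'grip_force': 31.22, 'joint_pos': [8.43, -15.35, 105.09, -0.03, 90.26, 98.49]}
[235  89]
[333  37]
```

View pics/c2.png

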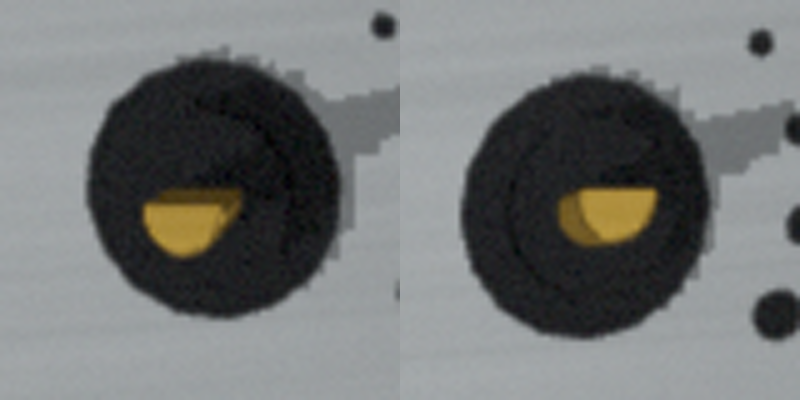

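Both crops show the brass D with its flat on the upper edge (toward +x). On the left the flat edge runs (143,203)–(222,205), on the right (180,188)–(257,188). The shoulder disc centres are (214,189) and (186,206) in crop pixels.

```bash
python3 - <<'E'
from h import *
a,b=load('w3'),load('w4'); o=[np.array([235,89]),np.array([333,37])]
c=lambda i,x,y: (np.array([x,y])+.5)/5-.5+o[i]
L=tri([(a,c(0,143,203)),(b,c(1,180,188))]); Rr=tri([(a,c(0,222,205)),(b,c(1,257,188))])
v=(Rr-L)/np.linalg.norm(Rr-L); print(L.round(1),Rr.round(1),np.linalg.norm(Rr-L).round(2),"yaw x:",np.degrees(np.arctan2(v[1],v[0]))+90)
S=tri([(a,c(0,214,189)),(b,c(1,186,206))]); print("seat",S.round(1))
print(onz(a,c(0,214,189),88),onz(b,c(1,186,206),88))
for i,d,p,q in((0,a,(143,203),(222,205)),(1,b,(180,188),(257,188))):
    A,B=onz(d,c(i,*p),124),onz(d,c(i,*q),124); w=(B-A)/np.linalg.norm(B-A); n=np.array([-w[1],w[0],0]); print((A+B)/2-1.5*n, np.degrees(np.arctan2(n[1],n[0])),np.linalg.norm(B-A))
    im=d["img"].astype(int); m,cc,s=blob((im[:,:,0]>150)&(im[:,:,2]<90),(c(i,*p)+c(i,*q))/2)
    ys,xs=np.nonzero(m); e=onz(d,cc,124); print("brass",s,e.round(1))
E
```

```text
[537.9  80.2 123.8] [537.7  68.3 124.3] 11.87 yaw x: -0.7997320871027256
seat [536.8  74.2  88.4]
[536.749902    74.20256569  88.        ] [536.87615028  74.13164269  88.        ]
[536.32049199  74.30045617 124.        ] -1.5647292991497126 11.835787456310415
brass [264 130  16  10 103] [534.6  74.4 124. ]
[536.31153699  74.25506983 124.        ] -0.1214727731378143 11.874709467300523
brass [369  75  15  10 110] [534.6  74.5 124. ]
```

```bash
python3 - <<'E'
from h import *
d=load('w4'); s=status.sense(); X=s["tool_pos"]; print(proj(d,X+[0,0,8]))
c=proj(d,X+[0,0,8]).astype(int); o=np.array([c[0]-80,max(0,min(280,c[1]-60))]); print(o,X)
cv2.imwrite("pics/c3.png",cv2.resize(d["img"][o[1]:o[1]+120,o[0]:o[0]+160,::-1],(640,480),interpolation=cv2.INTER_CUBIC))
E
```

```text
[320.7179198  272.46016375]
[240 212] [443.63980502 117.13408459 250.08774935]
```

View pics/c3.png

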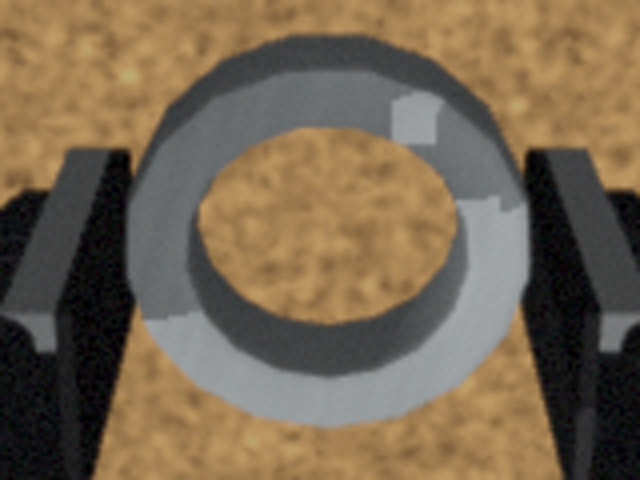

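The held ring's top face is centred at about (328,246) in the crop, i.e. (322,273.5) in the full image, and it sits level in the fingers.

```bash
python3 - <<'E'
from h import *
d=load('w4'); X=np.array([443.6,117.2,250.1])
for z in (8,10.7,13):
    C=onz(d,(321.9,273.2),X[2]+z); w=402/4/d["mtx"][0,0]*(d["R"]@C+d["t"])[2]; print(z,(C-X).round(2),"width",w.round(1), [ (onz(d,(321.9,212+y/4),X[2]+z)-X)[0].round(1) for y in (70,425)])
print(move([536.5,74.25,150],0))
E
```

```text
8 [-0.35 -0.62  8.  ] width 47.1 [np.float64(21.8), np.float64(-25.4)]
10.7 [ 1.25 -0.62 10.7 ] width 46.1 [np.float64(23.0), np.float64(-23.4)]
13 [ 2.6  -0.62 13.  ] width 45.3 [np.float64(23.9), np.float64(-21.6)]
(array([ 9.295,  4.267, 10.009]), array([ 0.0006,  0.0002, -0.0017]))
```

```bash
python3 -m handwheel '{"series": [[[5,2,4,0,0,0,0.3],[9.3,4.2,8,0,0,0,0.3],[9.3,4.2,11,0,0,0,0.3],[9.3,4.2,11,0,0,0,0.3],[9.3,4.2,11,0,0,0,0.3],[9.3,4.2,11,0,0,0,0.3]]]}' && python3 -c "
from h import *
st();print(move([536.5,74.9,109],-0.5)); d=snap('wrist','w5')
print(proj(d,[536.4,74.25,124]),proj(d,[536.5,74.25,102]))
o=(240,200); cv2.imwrite('pics/c4.png',cv2.resize(d['img'][200:340,230:410,::-1],(720,560),interpolation=cv2.INTER_CUBIC))
"
```

```text
time: 6.6
tool_pos: [537.4, 76.5, 142.7]
tcp_rot: [-180.0, -0.2, -0.0]
ft_force: [0.6, -0.0, -0.2]
finger_gap: 46.7
grip_force: 31.2
{'time': 6.6, 'tool_pos': [537.35, 76.49, 142.7], 'tcp_rot': [-179.99, -0.21, -0.0], 'ft_force': [0.55, -0.0, -0.23], 'finger_gap': 46.66, 'grip_force': 31.24, 'joint_pos': [2.69, 1.85, 100.61, -0.0, 77.33, 92.69]}
(array([-0.097,  0.159,  3.37 ]), array([-0.0002, -0.0037,  0.0086]))
[324.66683963 248.95322946] [324.3459549  232.71832663]
```

View pics/c4.png

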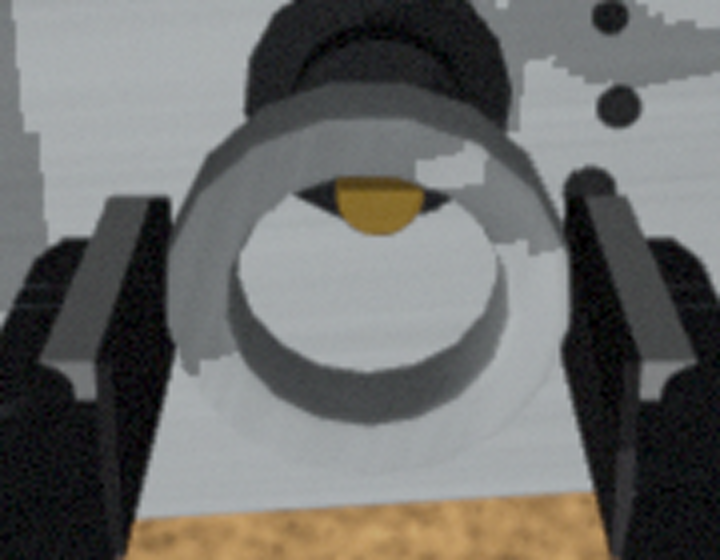

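The stem is at column ≈325 and the ring centre at ≈322, so the ring needs about 1.5 mm toward −y, as computed. I'll lower it in steps.

```bash
python3 -m handwheel '{"series": [[[-0.09,0.16,0,0,0,0,0.3],[-0.09,0.16,2,0,0,0,0.3],[-0.09,0.16,3.3,0,0,0,0.3],[-0.09,0.16,3.3,0,0,0,0.3],[-0.09,0.16,3.3,0,0,0,0.3],[-0.09,0.16,3.3,0,0,0,0.3]]]}' && python3 -c "
from h import *
st();print(move([536.5,74.8,93],-0.5)); d=snap('wrist','w6')
cv2.imwrite('pics/c5.png',cv2.resize(d['img'][200:340,230:410,::-1],(720,560),interpolation=cv2.INTER_CUBIC))
"
```

```text
time: 7.4
tool_pos: [535.9, 74.9, 108.1]
tcp_rot: [-180.0, -0.1, -0.0]
ft_force: [-0.6, -0.4, -1.0]
finger_gap: 46.9
grip_force: 31.2
{'time': 7.4, 'tool_pos': [535.86, 74.86, 108.11], 'tcp_rot': [-180.0, -0.07, -0.01], 'ft_force': [-0.63, -0.45, -1.04], 'finger_gap': 46.92, 'grip_force': 31.23, 'joint_pos': [2.52, 3.72, 102.48, 0.0, 73.73, 92.53]}
(array([0.063, 0.006, 1.511]), array([-0.0001, -0.0013,  0.0086]))
```

View pics/c5.png

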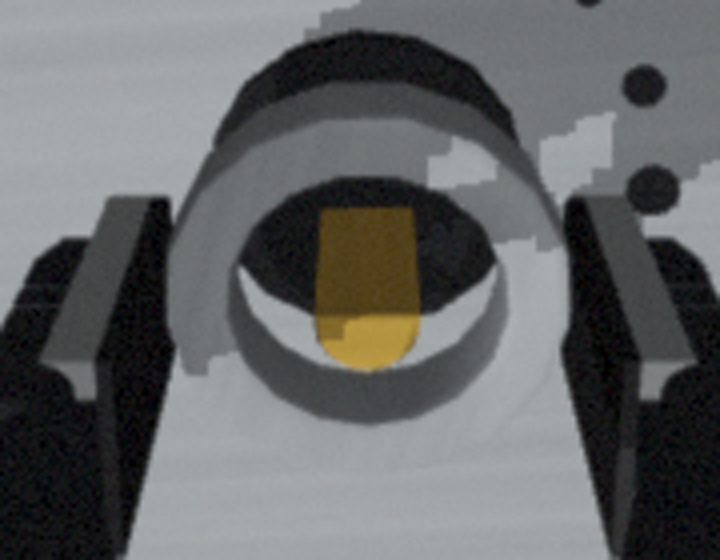

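Stem and ring are centred in columns (≈369 both); lowering further.

```bash
python3 -m handwheel '{"series": [[[0.06,0,0.5,0,0,0,0.3],[0.06,0,1.0,0,0,0,0.3],[0.06,0,1.0,0,0,0,0.3],[0.06,0,1.0,0,0,0,0.3]]]}' && python3 -c "
from h import *
st();print(move([536.5,74.8,93],-0.5)); d=snap('wrist','w7')
im=d['img']; print(proj(d,[536.4,74.25,124]))
"
```

```text
time: 7.95
tool_pos: [535.8, 74.8, 97.2]
tcp_rot: [180.0, 0.0, -0.0]
ft_force: [-0.1, -0.2, -0.3]
finger_gap: 46.5
grip_force: 31.2
{'time': 7.95, 'tool_pos': [535.79, 74.79, 97.15], 'tcp_rot': [180.0, 0.02, -0.01], 'ft_force': [-0.08, -0.2, -0.35], 'finger_gap': 46.55, 'grip_force': 31.23, 'joint_pos': [2.52, 4.5, 102.89, -0.0, 72.63, 92.53]}
(array([ 0.071, -0.001,  0.415]), array([0.    , 0.0003, 0.0085]))
[321.61475905 295.11258435]
```

```bash
python3 -m handwheel '{"series": [[[0.04,0,0.3,0,0,0,0.3],[0.04,0,0.5,0,0,0,0.3],[0.04,0,0.5,0,0,0,0.3],[0.04,0,0.5,0,0,0,0.3]]]}' && python3 -m handwheel '{"series": [[[0,0,0.15,0,0,0,0.3],[0,0,0.15,0,0,0,0.3],[0,0,0.15,0,0,0,0.3]]]}'
```

```text
time: 8.5
tool_pos: [536.3, 74.8, 92.3]
tcp_rot: [-180.0, 0.0, -0.0]
ft_force: [0.4, 1.2, 0.1]
finger_gap: 46.6
grip_force: 31.2
time: 8.88
tool_pos: [536.3, 74.8, 90.8]
tcp_rot: [-180.0, 0.0, -0.0]
ft_force: [0.2, -0.6, -0.2]
finger_gap: 46.8
grip_force: 31.2
```

```bash
python3 -m handwheel '{"series": [[[0,0,0.1,0,0,0,0.3],[0,0,0.15,0,0,0,0.3],[0,0,0.15,0,0,0,0.3]]]}' && python3 -m handwheel '{"series": [[[0,0,0,0,0,0,0.45],[0,0,0,0,0,0,0.6],[0,0,0,0,0,0,0.8],[0,0,0,0,0,0,0.8],[0,0,0,0,0,0,0.8]]]}'; python3 -m handwheel '{"series": [[[0,0,-3,0,0,0,0.8],[0,0,-7,0,0,0,0.8],[-4,-2,-12,0,0,0,0.8],[-6,-3,-15,0,0,0,0.8],[-6,-3,-15,0,0,0,0.8],[-6,-3,-15,0,0,0,0.8]]]}'
python3 -c "
from h import *
d=snap('wrist','w8'); c=proj(d,[536.5,74.25,100]).astype(int); print(c)
o=np.maximum(c-50,0); print(o); A=cv2.resize(d['img'][o[1]:o[1]+100,o[0]:o[0]+100,::-1],(400,400),interpolation=cv2.INTER_CUBIC)
s=snap('side','s8'); q=proj(s,[536.5,74.25,100]).astype(int)-25; print(q)
B=cv2.resize(s['img'][q[1]:q[1]+50,q[0]:q[0]+50,::-1],(400,400),interpolation=cv2.INTER_CUBIC); cv2.imwrite('pics/c6.png',np.hstack([A,B]))
"
```

```text
time: 9.25
tool_pos: [536.5, 74.9, 90.3]
tcp_rot: [180.0, -0.0, -0.0]
ft_force: [-4.0, -0.6, 8.1]
finger_gap: 46.7
grip_force: 31.9
time: 9.88
tool_pos: [536.2, 74.8, 89.2]
tcp_rot: [180.0, 0.0, -0.0]
ft_force: [-0.2, -0.6, 0.0]
finger_gap: 68.3
grip_force: 0.0
time: 10.62
tool_pos: [476.3, 104.7, 238.8]
tcp_rot: [180.0, 0.0, 0.0]
ft_force: [0.5, -0.5, 0.1]
finger_gap: 68.5
grip_force: 0.0
[357 118]
[307  68]
[282 157]
```

View pics/c6.png

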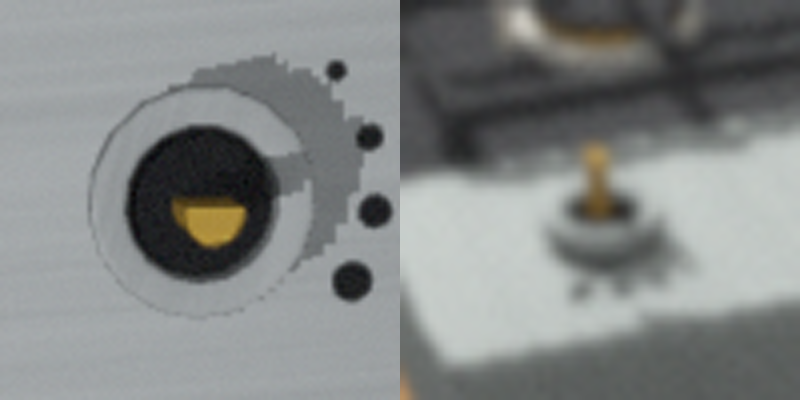

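The ring lies flat and concentric on the shoulder: outer circle x 90–313, bore with spigot x 127–278, and the side view shows it level. Now the knob.

```bash
python3 -m handwheel '{"series": [[[-1,6,0,0,0,0,0.7],[-2,12,0,0,0,0.03,0.7],[-2,18,0,0,0,0.06,0.7],[-2,24,0,0,0,0.09,0.7],[-2,30,0,0,0,0.115,0.7],[-2,36,0,0,0,0.115,0.7],[-2,42,2,0,0,0.115,0.7],[-2,48.2,5,0,0,0.115,0.7],[-2,48.2,9,0,0,0.115,0.7],[-2,48.2,9,0,0,0.115,0.7],[-2,48.2,9,0,0,0.115,0.7],[-2,48.2,9,0,0,0.115,0.7]]]}'; python3 - <<'E'
from h import *
st(); d=snap('wrist','w9'); im=d["img"].astype(int); br=im.mean(2)
k=proj(d,[501,-376.5,30]); print(k)
m,c,s=blob(br<60,k); print(c,s)
x,y,w,h=s[:4]; sub=np.zeros_like(m); sub[y:y+h+6,x:x+w]=1
hull=np.zeros(m.shape,np.uint8); cv2.fillConvexPoly(hull,cv2.convexHull(np.argwhere(m)[:,::-1].astype(np.int32)),1)
p,pc,ps=blob((hull>0)&(br>110),proj(d,[490,-376,41])); print("ptr",pc,ps)
ys,xs=np.nonzero(p); q=np.array([onz(d,(a,b),41)[:2] for a,b in zip(xs,ys)]); u,sv,vt=np.linalg.svd(q-q.mean(0)); v=vt[0]*-np.sign(vt[0,0]); t=(q-q.mean(0))@v
print("dir",np.degrees(np.arctan2(v[1],v[0])),"ends",q.mean(0)+v*t.min(),q.mean(0)+v*t.max())
# compare rendering model: skirt circle top z=22, bottom z=5, bar outline
def sil(x,y,yaw):
    R=Ro.from_euler('z',yaw,degrees=True).as_matrix(); a=np.linspace(0,2*np.pi,60); o=np.zeros(m.shape,np.uint8)
    parts=[[[22*np.cos(t),22*np.sin(t),z] for t in a for z in (0,17)],[[sx*21,sy*6,z] for sx in(-1,1) for sy in(-1,1) for z in(17,36)]]
    for P_ in parts:
        uv=np.array([proj(d,R@np.array(g)+[x,y,5]) for g in P_]); cv2.fillConvexPoly(o,cv2.convexHull(np.round(uv*16).astype(np.int32)),1,shift=4)
    return o
from scipy.optimize import minimize
M=(m|p)
f=lambda z:float(np.sum(cv2.GaussianBlur(sil(*z).astype(float),(5,5),1)-cv2.GaussianBlur(M.astype(float),(5,5),1))**2*0+np.sum((cv2.GaussianBlur(sil(*z).astype(float),(5,5),1)-cv2.GaussianBlur(M.astype(float),(5,5),1))**2))
best=min((minimize(f,[x0,-376.5,173],method='Nelder-Mead',options=dict(initial_simplex=[[x0,-376.5,173],[x0+3,-376.5,173],[x0,-373,173],[x0,-376.5,180]])) for x0 in (499,502)),key=lambda b:b.fun)
print(best.x.round(2),best.fun,M.sum())
E
```

```text
time: 12.22
tool_pos: [457.4, -377.3, 151.7]
tcp_rot: [179.9, -0.2, -6.5]
ft_force: [0.5, -0.5, 0.8]
finger_gap: 60.0
grip_force: 0.0
{'time': 12.22, 'tool_pos': [457.43, -377.34, 151.68], 'tcp_rot': [179.89, -0.15, -6.54], 'ft_force': [0.54, -0.49, 0.82], 'finger_gap': 60.03, 'grip_force': 0.0, 'joint_pos': [-44.48, 9.05, 91.95, 0.01, 78.8, 52.06]}
[313.45193008 142.21536908]
[315.32984293 138.64450262] [ 290  114   51   56 1910]
ptr [313.80314961 157.46456693] [311 146   7  24 127]
dir 170.17787132947305 ends [ 499.53865614 -377.28233435] [ 481.51277679 -374.16155422]
[ 501.19 -377.9   171.48] 160.62597495018255 2037
```

```bash
python3 - <<'E'
from h import *
a,b=load('w2'),load('w9')
print(tri([(a,(413.3,184.5)),(b,(312.3,169.3))]).round(1), tri([(a,(418.2,161.3)),(b,(315.5,146))]).round(1))
print(move([501.2,-377.6,70],-8.5), move([501.2,-377.6,25],-8.5))
E
```

```text
[ 481.9 -373.6   46.6] [ 499.1 -378.1   39.3]
(array([ 4.329, -0.496,  8.182]), array([ 0.0022, -0.0028,  0.0343])) (array([ 4.316, -0.506, 12.682]), array([ 0.0022, -0.0028,  0.0343]))
```

```bash
python3 -m handwheel '{"series": [[[4.3,-0.5,4,0,0,0.034,0.6],[4.3,-0.5,8,0,0,0.034,0.6],[4.3,-0.5,11.5,0,0,0.034,0.6],[4.3,-0.5,12.6,0,0,0.034,0.6],[4.3,-0.5,12.6,0,0,0.034,0.6],[4.3,-0.5,12.6,0,0,0.034,0.6]]]}' && python3 -c "
from h import *
s=st(); print(move([501.2,-377.6,24.5],-8.5))"
```

```text
time: 13.02
tool_pos: [500.8, -378.3, 25.9]
tcp_rot: [179.9, -0.2, -8.5]
ft_force: [0.1, 1.0, 0.0]
finger_gap: 51.1
grip_force: 0.0
{'time': 13.02, 'tool_pos': [500.83, -378.26, 25.85], 'tcp_rot': [179.88, -0.18, -8.54], 'ft_force': [0.1, 1.03, 0.05], 'finger_gap': 51.14, 'grip_force': 0.0, 'joint_pos': [-41.74, 21.83, 90.83, 0.0, 67.12, 56.8]}
(array([ 0.027, -0.071,  0.135]), array([ 0.002 , -0.0031, -0.0008]))
```

```bash
python3 -m handwheel '{"series": [[[0,-0.05,0.1,0,0,0,0.35],[0,-0.05,0.1,0,0,0,0.2],[0,-0.05,0.1,0,0,0,0.05],[0,-0.05,0.1,0,0,0,0.05],[0,-0.05,0.1,0,0,0,0.05],[0,-0.05,0.1,0,0,0,0.05]]]}' 70 && python3 -m handwheel '{"series": [[[0,0,-3,0,0,0,0.05],[0,0,-8,0,0,0,0.05],[0,0,-13,0,0,0,0.05],[0,0,-18,0,0,0,0.05],[0,0,-21,0,0,0,0.05],[0,0,-21,0,0,0,0.05],[0,0,-21,0,0,0,0.05]]]}' && python3 -c "
from h import *
s=st(); print(move([470,-150,240],179.2))"
```

```text
time: 13.78
tool_pos: [500.1, -377.1, 23.3]
tcp_rot: [180.0, -0.1, -8.5]
ft_force: [-0.9, 0.9, 5.9]
finger_gap: 10.3
grip_force: 71.4
time: 14.65
tool_pos: [498.9, -376.1, 230.2]
tcp_rot: [-179.9, 0.1, -8.6]
ft_force: [-0.1, 0.6, -1.8]
finger_gap: 10.2
grip_force: 70.4
{'time': 14.65, 'tool_pos': [498.9, -376.11, 230.22], 'tcp_rot': [-179.92, 0.13, -8.55], 'ft_force': [-0.14, 0.59, -1.84], 'finger_gap': 10.19, 'grip_force': 70.4, 'joint_pos': [-41.71, 11.46, 80.95, -0.0, 87.74, 56.84]}
(array([ -6.222, -21.931,  -0.932]), array([3.3000e-03, 2.5000e-03, 3.0063e+00]))
```

```bash
python3 -m handwheel '{"series": [[[-1,-2.5,0,0,0,-0.18,0.05],[-2,-5,0,0,0,-0.36,0.05],[-3,-7.5,0,0,0,-0.54,0.05],[-4,-10,0,0,0,-0.72,0.05],[-5,-12.5,0,0,0,-0.9,0.05],[-6,-15,0,0,0,-1.08,0.05],[-6,-17.5,0,0,0,-1.26,0.05],[-6,-20,0,0,0,-1.44,0.05],[-6,-22,0,0,0,-1.62,0.05],[-6,-22,0,0,0,-1.62,0.05]]]}' && python3 -c "
from h import *
s=st(); print(move([536.4,74.5,200],179.2))"
```

```text
time: 15.9
tool_pos: [472.0, -148.7, 229.8]
tcp_rot: [-179.8, -0.1, 84.4]
ft_force: [0.8, -1.0, -2.3]
finger_gap: 10.6
grip_force: 70.4
{'time': 15.9, 'tool_pos': [471.98, -148.65, 229.83], 'tcp_rot': [-179.79, -0.08, 84.38], 'ft_force': [0.78, -1.03, -2.27], 'finger_gap': 10.58, 'grip_force': 70.41, 'joint_pos': [-23.43, -8.75, 101.52, 0.01, 87.46, -17.81]}
(array([22.835,  4.236,  2.999]), array([-0.0017, -0.0042, -1.655 ]))
```

```bash
python3 -m handwheel '{"series": [[[2.5,0.5,0,0,0,-0.18,0.05],[5,1,0,0,0,-0.36,0.05],[7.5,1.5,0,0,0,-0.54,0.05],[10,2,0,0,0,-0.72,0.05],[12.5,2.5,0,0,0,-0.9,0.05],[15,3,0,0,0,-1.08,0.05],[17.5,3.5,0,0,0,-1.26,0.05],[20,4,1,0,0,-1.44,0.05],[22.8,4.2,2,0,0,-1.61,0.05],[22.8,4.2,3,0,0,-1.655,0.05],[22.8,4.2,3,0,0,-1.655,0.05],[22.8,4.2,3,0,0,-1.655,0.05]]]}' && python3 - <<'E'
from h import *
s=st(); d=snap('wrist','w10'); X=s["tool_pos"]
print(proj(d,X),proj(d,X+[0,0,-18]))
o=(230,200); cv2.imwrite('pics/c7.png',cv2.resize(d['img'][180:360,220:420,::-1],(800,720)[:1]*1+(600,) if 0 else (660,594),interpolation=cv2.INTER_CUBIC))
E
```

```text
time: 17.4
tool_pos: [537.3, 71.8, 201.8]
tcp_rot: [-180.0, -0.1, 178.9]
ft_force: [-0.9, -0.6, -1.0]
finger_gap: 10.2
grip_force: 70.4
{'time': 17.4, 'tool_pos': [537.32, 71.77, 201.81], 'tcp_rot': [-179.99, -0.06, 178.9], 'ft_force': [-0.85, -0.57, -1.02], 'finger_gap': 10.22, 'grip_force': 70.4, 'joint_pos': [2.2, -0.55, 96.71, -0.01, 83.9, -86.7]}
[322.86505168 261.14731604] [322.7364818  245.03656825]
```

View pics/c7.png

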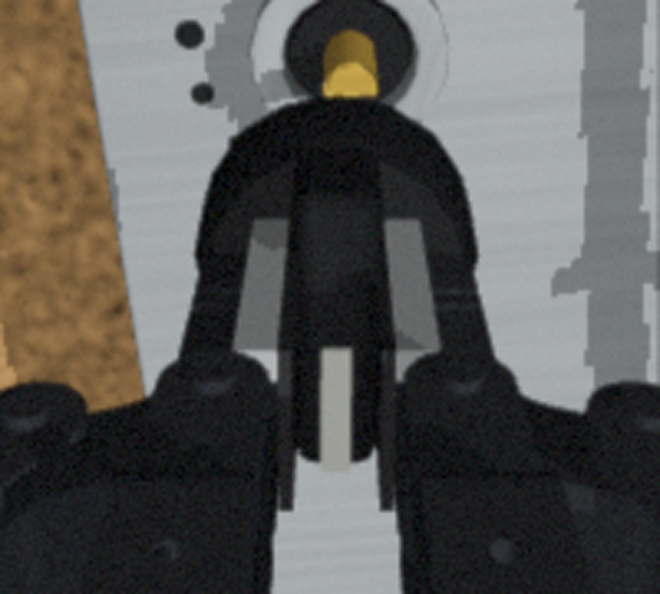

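The knob is held straight, with its pointer down in the image (tool −x, now world +x). The mark ends at full-image (322,322.4), the near edge of the skirt is at row ≈209.4, and the sides run 279.7–364.2. The brass stem and the ring are in view above it.

```bash
python3 - <<'E'
from h import *
d=load('w10'); X=np.array([537.32,71.77,201.81])
for e in (322.4,285.5): print("mark",e,[(onz(d,(321.8,e),X[2]+z)-X).round(2)[:2].tolist() for z in (16,17.7,20)])
a=np.linspace(0,2*np.pi,120)
for h in (18.3,17,16):
  for dx in (-2,-1,0,1,2):
    q=np.array([proj(d,X+[dx+22*np.cos(t),-.45+22*np.sin(t),-h+z]) for t in a for z in (0,17)]); print(h,dx,q.min(0).round(1),q.max(0).round(1)[0])
E
```

```text
mark 322.4 [[23.15, -0.99], [21.8, -0.97], [19.97, -0.93]]
mark 285.5 [[3.46, -0.6], [2.38, -0.58], [0.91, -0.55]]
18.3 -2 [277.1 202.9] 366.6
18.3 -1 [277.2 204.7] 366.6
18.3 0 [277.3 206.5] 366.5
18.3 1 [277.5 208.3] 366.5
18.3 2 [277.6 210.1] 366.4
17 -2 [276.8 203.7] 367.0
17 -1 [276.9 205.5] 366.9
17 0 [277.  207.4] 366.9
17 1 [277.1 209.2] 366.8
17 2 [277.3 211. ] 366.8
16 -2 [276.5 204.3] 367.2
16 -1 [276.6 206.2] 367.2
16 0 [276.7 208. ] 367.1
16 1 [276.9 209.8] 367.1
16 2 [277.  211.6] 367.1
```

```bash
python3 - <<'E'
from h import *
d=load('w10'); X=np.array([537.32,71.77,201.81])
im=d["img"].astype(int)
m,c,s=blob((im[:,:,0]>165)&(im[:,:,2]<100)&(im[:,:,1]>130),(326,205)); print(c,s)
m2,c2,s2=blob((im[:,:,0]>im[:,:,2]+40)&(im[:,:,0]>80),(326,200)); print(c2,s2)
for z in(0,1):
    f=(s[0]+s[2]/2-.5, s[1]+s[3]-.5); p=onz(d,f,124); print("flat mid",p.round(2),"axis",(p-[1.5,0,0]).round(2)); break
print([proj(d,[536.35,74.25,124]).round(1),proj(d,[537.85,74.25,124]).round(1)])
E
```

```text
[325.9266055  204.19266055] [318 199  16  10 109]
[325.84300341 200.00341297] [318 189  17  21 293]
flat mid [537.4   73.96 124.  ] axis [535.9   73.96 124.  ]
[array([325.9, 207.1]), array([325.9, 209.1])]
```

```bash
python3 - <<'E'
from h import *
from scipy.optimize import least_squares
d=load('w10'); X=np.array([537.32,71.77,201.81]); br=d["img"].astype(float).mean(2)
pts=[]
for u in list(range(285,304))+list(range(348,361)):
    v=250
    while br[v,u]<75: v-=1       # climb from dark knob to bright hob
    f=(75-br[v+1,u])/(br[v,u]-br[v+1,u]); pts.append((u,v+1-f))
pts=np.array(pts); print(pts[::4].round(1).tolist())
a=np.linspace(0,2*np.pi,181)
def res(p,h):
    q=np.array([proj(d,X+[p[0]+22*np.cos(t),p[1]+22*np.sin(t),-h+z]) for z in (0,8.5,17) for t in a]).astype(np.float32)
    hull=cv2.convexHull(q); return [cv2.pointPolygonTest(hull,(float(x),float(y)),True) for x,y in pts]
for h in (16.5,17.5,18.5):
    s=least_squares(res,[1,-.5],args=(h,),loss='soft_l1',diff_step=.05); print(h,s.x.round(2),np.sqrt(np.mean(np.square(res(s.x,h)))).round(2))
E
```

```text
[[285.0, 230.9], [289.0, 224.5], [293.0, 219.1], [297.0, 252.0], [301.0, 248.5], [349.0, 219.0], [353.0, 223.5], [357.0, 229.6]]
16.5 [ 1.  -0.5] 3.260954359149178e+18
17.5 [ 1.  -0.5] 3.260954359149178e+18
18.5 [ 1.  -0.5] 3.260954359149178e+18<stdin>:8: RuntimeWarning: divide by zero encountered in scalar divide
```

```bash
python3 - <<'E'
from h import *
from scipy.optimize import least_squares
d=load('w10'); X=np.array([537.32,71.77,201.81]); br=d["img"].astype(float).mean(2)
pts=[]
for u in list(range(286,304))+list(range(348,360)):
    v=235
    while br[v,u]<75: v-=1
    if v<235: pts.append((u,v+1-(75-br[v+1,u])/(br[v,u]-br[v+1,u])))
pts=np.array(pts); print(pts[::3].round(1).tolist())
a=np.linspace(0,2*np.pi,181)
def res(p,h):
    q=np.array([proj(d,X+[p[0]+22*np.cos(t),p[1]+22*np.sin(t),-h+z]) for z in (0,8.5,17) for t in a]).astype(np.float32)
    hull=cv2.convexHull(q); return [cv2.pointPolygonTest(hull,(float(x),float(y)),True) for x,y in pts]
for h in (16.5,17.5,18.5):
    s=least_squares(res,[1,-.5],args=(h,),loss='soft_l1',diff_step=.05); print(h,s.x.round(2),np.round(res(s.x,h),1)[::3])
E
```

```text
[[286.0, 229.5], [289.0, 224.5], [292.0, 220.1], [295.0, 217.7], [298.0, 216.1], [301.0, 214.2], [348.0, 218.5], [351.0, 220.7], [354.0, 224.8], [357.0, 229.6]]
16.5 [ 0.94 -0.89] [ 1.   0.6 -0.3 -0.2  0.2  0.  -0.1 -0.4  0.2  0.4]
17.5 [ 1.24 -0.88] [ 0.9  0.5 -0.3 -0.2  0.2  0.1 -0.  -0.4  0.2  0.4]
18.5 [ 1.54 -0.87] [ 0.8  0.5 -0.3 -0.2  0.2  0.1  0.  -0.4  0.2  0.3]
```

```bash
python3 -c "
from h import *
st(); print(move([534.95,74.85,147],179.3))"
```

```text
{'time': 17.45, 'tool_pos': [537.58, 71.83, 202.32], 'tcp_rot': [-179.99, -0.01, 178.93], 'ft_force': [0.09, 0.19, -1.33], 'finger_gap': 10.17, 'grip_force': 70.4, 'joint_pos': [2.2, -0.58, 96.68, -0.01, 83.91, -86.73]}
(array([0.268, 0.298, 5.532]), array([-0.0001, -0.0001, -0.0065]))
```

```bash
python3 -m handwheel '{"series": [[[0.26,0.3,2,0,0,0,0.05],[0.26,0.3,4,0,0,0,0.05],[0.26,0.3,5.5,0,0,0,0.05],[0.26,0.3,5.5,0,0,0,0.05],[0.26,0.3,5.5,0,0,0,0.05],[0.26,0.3,5.5,0,0,0,0.05]]]}' && python3 -c "
from h import *
st(); print(move([534.95,74.85,138],179.3))"
```

```text
time: 18.2
tool_pos: [535.6, 75.6, 148.2]
tcp_rot: [180.0, 0.1, 179.1]
ft_force: [-0.8, -0.4, -0.3]
finger_gap: 10.6
grip_force: 70.4
{'time': 18.2, 'tool_pos': [535.62, 75.56, 148.24], 'tcp_rot': [180.0, 0.09, 179.09], 'ft_force': [-0.83, -0.4, -0.27], 'finger_gap': 10.6, 'grip_force': 70.39, 'joint_pos': [2.6, 1.39, 100.47, -0.0, 78.04, -86.49]}
(array([ 0.067, -0.072,  1.024]), array([ 0.    ,  0.0016, -0.0036]))
```

```bash
python3 -m handwheel '{"series": [[[0.06,-0.07,0,0,0,0,0.05],[0.06,-0.07,0.4,0,0,0,0.05],[0.06,-0.07,0.6,0,0,0,0.05],[0.06,-0.07,0.6,0,0,0,0.05]]]}' && python3 -m handwheel '{"series": [[[0,0,0.15,0,0,0,0.05],[0,0,0.3,0,0,0,0.05],[0,0,0.4,0,0,0,0.05],[0,0,0.4,0,0,0,0.05]]]}'
```

```text
time: 18.7
tool_pos: [534.4, 74.8, 141.1]
tcp_rot: [180.0, 0.0, 179.1]
ft_force: [0.8, -0.4, -1.6]
finger_gap: 10.5
grip_force: 70.5
time: 19.2
tool_pos: [534.6, 74.8, 137.4]
tcp_rot: [180.0, 0.0, 179.1]
ft_force: [2.8, 0.2, -2.1]
finger_gap: 10.6
grip_force: 70.5
```

```bash
python3 -m handwheel '{"series": [[[-0.03,0,0.2,0,0,0,0.05],[-0.03,0,0.4,0,0,0,0.05],[-0.03,0,0.5,0,0,0,0.05],[-0.03,0,0.5,0,0,0,0.05]]]}' && python3 -m handwheel '{"series": [[[0,0,0.2,0,0,0,0.05],[0,0,0.3,0,0,0,0.05],[0,0,0.3,0,0,0,0.05]]]}'
```

```text
time: 19.7
tool_pos: [534.7, 74.8, 132.2]
tcp_rot: [-180.0, 0.0, 179.1]
ft_force: [3.4, 0.7, -1.6]
finger_gap: 10.2
grip_force: 70.5
time: 20.08
tool_pos: [534.7, 74.8, 129.2]
tcp_rot: [180.0, 0.0, 179.1]
ft_force: [3.9, -0.3, -0.4]
finger_gap: 9.9
grip_force: 70.5
```

```bash
python3 -m handwheel '{"series": [[[-0.04,0,0.2,0,0,0,0.05],[-0.04,0,0.3,0,0,0,0.05],[-0.04,0,0.3,0,0,0,0.05]]]}' && python3 -m handwheel '{"series": [[[0,0,0.15,0,0,0,0.05],[0,0,0.3,0,0,0,0.05],[0,0,0.3,0,0,0,0.05]]]}'
```

```text
time: 20.45
tool_pos: [534.9, 74.8, 126.4]
tcp_rot: [180.0, -0.0, 179.1]
ft_force: [-0.0, 0.2, 3.6]
finger_gap: 10.2
grip_force: 70.9
time: 20.82
tool_pos: [534.9, 74.9, 123.5]
tcp_rot: [180.0, -0.0, 179.1]
ft_force: [-2.0, -0.1, 6.1]
finger_gap: 10.3
grip_force: 71.3
```

```bash
python3 -m handwheel '{"series": [[[0,0,0.12,0,0,0,0.05],[0,0,0.22,0,0,0,0.05],[0,0,0.22,0,0,0,0.05]]]}' 90 && python3 -m handwheel '{"series": [[[0,0,0.05,0,0,0,0.05],[0,0,0.1,0,0,0,0.05],[0,0,0.1,0,0,0,0.05]]]}'
```

```text
time: 21.2
tool_pos: [535.1, 74.9, 122.1]
tcp_rot: [-180.0, 0.0, 179.1]
ft_force: [-4.8, -0.6, 11.8]
finger_gap: 9.7
grip_force: 94.0
time: 21.58
tool_pos: [535.2, 74.9, 122.0]
tcp_rot: [-180.0, 0.0, 179.1]
ft_force: [-8.1, -0.2, 17.9]
finger_gap: 9.8
grip_force: 94.7
```

```bash
python3 -m handwheel '{"series": [[[0.04,0,0,0,0,0,0.05],[0.04,0,0,0,0,0,0.05],[0.04,0,0,0,0,0,0.05],[0.04,0,0,0,0,0,0.05]]]}' && python3 -c "
from h import *
d=snap('wrist','w11'); im=d['img'].astype(int); s=st(); print((np.array(s['tool_pos'])+[1.2,-.75,-17.8]).round(1))
w=im.mean(2); pc=proj(d,np.array(s['tool_pos'])+[11,-.8,18]); print(pc); q=w[int(pc[1])-18:int(pc[1])+19:4,int(pc[0])-6:int(pc[0])+7:2].round(); print(q)"
```

```text
time: 22.08
tool_pos: [535.1, 74.9, 122.0]
tcp_rot: [180.0, 0.1, 179.1]
ft_force: [-6.2, -0.2, 16.4]
finger_gap: 9.6
grip_force: 94.6
{'time': 22.12, 'tool_pos': [535.11, 74.89, 122.01], 'tcp_rot': [180.0, 0.07, 179.1], 'ft_force': [-6.88, -0.66, 17.05], 'finger_gap': 9.68, 'grip_force': 94.62, 'joint_pos': [2.53, 2.76, 101.94, -0.0, 75.23, -86.57]}
[536.3  74.1 104.2]
[321.63771339 302.76488768]
[[ 28.  29.  37.  34.  36.  25.  22.]
 [ 22.  95. 150. 148. 148. 144.  33.]
 [ 28. 119. 149. 148. 148. 146.  36.]
 [ 26. 119. 146. 149. 147. 145.  39.]
 [ 21. 119. 148. 147. 150. 145.  24.]
 [  9. 118. 148. 147. 150. 143.  29.]
 [ 18. 118. 147. 145. 147. 142.  26.]
 [ 27. 118. 148. 148. 148. 145.  22.]
 [ 21. 118. 147. 148. 149. 144.  30.]
 [126. 144. 148. 147. 145. 143. 125.]]
```

The knob is at z≈104.2, which is the expected height with the stem fully in. The pointer mark is where predicted in the hand, so nothing has slipped, and the arm is pressing steadily at about 17 N.

```bash
python3 -c "
from bench import r
print(r.hand_in())"
```

```text
the job is handed in; nothing more can be done
None
```

I handed the job in at about 22 s: the ring is seated on the shoulder, and the knob is home on the stem, flat to flat, and held pressed in at about 17 N; `hand_in()` returned no verdict.

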